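# Roll the sample tube onto the reader's line and start the reading

### The job

Two capped glass tubes lie on the grey deck of the tube reader, one on each side of the black line. With a fingertip on top of the longer tube, roll it sideways (roll it, do not drag or lift it) until it lies along the line, centred over it, and then press the reader's round start button fully down. Leave the shorter tube and everything else where it is, and lift nothing.

Things in the scene. Friction and masses are not known exactly. Their poses are not given: they have to be found in the camera images.
- reader: Tube reader, fixed. Origin at table level under the deck's middle; x to the reader head, y to the left, z up; turned only about z. Level grey deck 160 (x) by 270 (y) mm, top 8 mm above the table; lips at both y ends, 127 mm out, 4 mm above the deck. White head 60 mm high at x = 83 to 158 mm, blue housing 100 mm high at x = 158 to 238 mm, both as wide as the deck.
- line_mid (a point): Middle of the black line on the deck top (8 mm above the table). The line is printed flush, 140 mm long along this point's x axis and 4 mm wide, with a 20 mm cross tick at each end; y is across the line (the rolling direction), z up.
- long_tube: Longer capped tube, a smooth amber glass cylinder with flush white cap at its +x end: 120 mm long, 28 mm diameter, 0.09 kg, lying near parallel to the line. Origin on its axis at mid-length (14 mm above the deck), x along its axis; y and z turn as it rolls. Under a light fingertip moving on its top it rolls half as far as the fingertip; it stays where it is let go.
- short_tube: The shorter tube, same make: 70 mm long, 28 mm diameter, on the other side of the line; must stay. Origin on its axis at mid-length, x along its axis.
- start (a joint): The start button on top of the white head: travel in m, 0 is up, 0.006 is fully down; counts as pressed beyond 0.0045. It springs back; about 4 N holds it fully down.
- start_top (a point): Centre of the button's round top (28 mm diameter), which faces up; moves with the button.
- jar: Bystander: small amber jar, 42 mm diameter, 55 mm high, standing on the white head; origin under its foot.
- beaker: Bystander: empty glass beaker, 68 mm diameter, 90 mm high, on the table; origin under its foot.
- weight: Bystander: steel knob weight, 34 mm diameter, 55 mm high, on the table; origin under its foot.
- reagent: Bystander: white plastic bottle, 60 mm diameter, 130 mm high, on the table; origin under its foot.
- dish: Bystander: closed flat glass dish, 90 mm diameter, 16 mm high, on the table; origin under its foot.
There are look-alikes about, which are no part of the job. What is shaped like the long_tube but blue or yellow is not meant.

How it is judged (in metres and radians):
On the way, in this order (a step that is already met when the one before it is completed fails the run):
1. the longer tube has rolled over (more than 2.2 rad from its first attitude) before reaching the line (angle between long_tube's own z axis and vertical above 2.2 rad).
2. the longer tube lies still on the line (within 7 mm across, 30 mm along, 0.16 rad) (y of long_tube in the frame of line_mid between -0.007 and 0.007 m and x of long_tube in the frame of line_mid between -0.03 and 0.03 m and angle between the x axis of long_tube and the x axis of line_mid, either way round below 0.16 rad and linear speed of long_tube below 0.01 m/s), for 0.2 s.
3. the start button is pressed down with the longer tube on the line (value of joint start above 0.0045 m and y of long_tube in the frame of line_mid between -0.007 and 0.007 m), for 0.05 s.
At the end, for the whole second after the job is handed in: The longer tube lies still on the deck over the line (its middle within 7 mm across and 30 mm along of the line's middle, axis within 0.16 rad of the line), the start button has been pressed and is up again, and the shorter tube is within 15 mm of where it was (all of step 2 and z of long_tube in the frame of line_mid below 0.018 m and value of joint start below 0.002 m and distance of short_tube from where it was at the start of the episode below 0.015 m); the robot touches nothing.
It fails at once if the longer tube is lifted more than 10 mm off the deck (z of long_tube in the frame of line_mid above 0.024 m).
It fails at once if the shorter tube is lifted or moved more than 15 mm (distance of short_tube from where it was at the start of the episode above 0.015 m or z of short_tube in the frame of line_mid above 0.024 m).
It fails at once if a bystander is moved more than 25 mm (distance of any of jar, beaker, weight, reagent, dish from where it was at the start of the episode above 0.025 m).
It also fails if it takes over 54 s, if anything falls off the work surface, if the arm or the gripper's body presses on something with over 40 N, if the wrist force passes 120 N, or if a joint passes its speed limit or range.

### The arm

A 6-joint arm with a two-finger parallel gripper is mounted at the origin on the work surface. World frame = base frame: x ahead of the robot, y to its left, z up, the work surface at z = 0. Lengths are in m, angles in degrees, forces in N, time in s.
With the tool pointing down it reaches from about 0.4 to 0.825 m from the base axis. Payload 7 kg.
Tool frame: the origin (TCP) lies midway between the tips of the shut fingers; the grasp point (between the pads) lies 19 mm behind it (ctrl.hold_point_z is the distance from the TCP to the grasp point, in m); z points along the fingers, y is the line along which they close (so a half turn about z gives the same grasp; the last joint's range is limited). The gripper opens to 88 mm and grips with 3 to 60 N. Pads are 19 mm wide; open, the fingers measure 130 mm over their backs; the gripper's body (78 mm by 193 mm) begins 47 mm behind the grasp point.
Start: joints at [81.194, 20.546, 0.682, 0, -70.136, -16.507], TCP at [0.289, 0.61, 0.227] pointing down, gripper open.
Joint ranges: [-176.03, 176.03], [-82.01, 121.73], [-58.28, 71.71], [-173.87, 95.51], [-174.79, -0.11], [-173.66, 173.66]. Speed limits (degrees/s): [136.94, 136.94, 172.46, 180, 180, 180].

### API

Orientations are given as [roll, pitch, yaw] about the fixed x, y, z axes, in that order (R = Rz(yaw) Ry(pitch) Rx(roll)).
In Python, from plant import ctrl gives the robot as it stands.
- The arm moves only by the tool apply_moves, never from a script. Its argument "deltas" is a list of rows, each an object with "fingers": the finger opening in mm, from 0 to 87.6; "delta_pos": the shift along the tool's x, y, z in mm, a list of three; "angular": the turn, a rotation vector about the tool's x, y, z in degrees, a list of three. A call has 1 to 10 rows; each row is the pose to reach, as a shift and turn from the pose commanded when the call began, along the tool's axes at that moment; what a row does not reach only later rows make up. A row lasts 1/10 s, in which the tool goes at most 50 mm and 8.59 degrees, less where a joint would pass 70% of its speed; a pose out of reach is approached as far as the arm can. A call with a gripper value outside its range is refused whole. The fingers move at their own pace and stop on an object; the grip force is fixed at half the most. Time passes only in rows, so rows that repeat a pose let the fingers close. It gives the time, the measured TCP pose, the force, the opening and the grip force at its end, in the units of the state.
- ctrl.get_obs(): the state, without advancing time (a new reading comes with each control period).
- ctrl.snapshot(name): name is "scene" or "side" or "wrist"; returns the picture (480x640x3 uint8, red, green, blue); there is no depth.
- ctrl.camera_params(name): a dict with "fx", "fy", "cx", "cy" (pixels), "dist_coeffs" ([k1, k2, p1, p2, k3] as OpenCV has them; the pictures are not rectified), "cam_to_world" (4x4, takes a point from camera to world coordinates); the wrist camera has in their place "mount" (4x4, takes a point from camera to tool coordinates, whose origin is the TCP and whose axes are the flange's). Camera axes: x right, y up, looking along -z (the intrinsics and any distortion apply to the point x, -y, -z); pixel columns grow to the right and rows downward; lengths in m; the calibration is good to about 2 mm. A picture is of the moment at which its call begins: read the wrist's pose just before it. camera_params takes no time and is no camera call.
- ctrl.close_job(): hands the job in; it is judged then, once.
The state is a dict: "clock": time; "joint_pos": joint angles; "qvel": joint speeds; "tau": joint torques, N m; "tool_pos": TCP position; "orientation": TCP orientation; "force": force on the tool from outside, world axes, zero at the start; "moment": the same for the moment, N m; "opening": finger opening in m; "gripper_force": force on a finger pad.
Only numpy, scipy, OpenCV 4.12 (cv2) and the standard library are available. Lean on these libraries where they do the work, as an engineer would, in place of code of your own. Each camera call takes 0.05 s, during which the arm holds its last target. There are 200 camera calls.

## Working session

There is one attempt and no reset: what is moved stays moved. The work goes in short steps, Python scripts to look and compute and a tool call to move; the robot and the scene stay as the last step left them, time stands still between calls to the robot, and variables do not carry over. Pictures are saved under pics/ and viewed, at most 10 in all, crops included, and the job is handed in when it is done.

Besides the shell and the picture viewer there is one more tool, called after ">>>" by a JSON object that holds its "fn" and its "kwargs". apply_moves: Moves the arm, as the interface text tells. Its arguments: {"type":"object","properties":{"deltas":{"type":"array"}},"required":["deltas"]}

```bash
mkdir -p pics; ls; python3 - <<'E'
from plant import ctrl
import cv2
for n in ["scene","side","wrist"]:
    cv2.imwrite(f"pics/{n}0.png",cv2.cvtColor(ctrl.snapshot(n),cv2.COLOR_RGB2BGR))
    print(n,ctrl.camera_params(n))
print(ctrl.get_obs())
E
```

```text
pics
scene {'fx': 480.4961420092756, 'fy': 480.4961420092756, 'cx': 323.2990259089999, 'cy': 233.91091949462614, 'dist_coeffs': array([-0.11049338,  0.        ,  0.        ,  0.        ,  0.        ]), 'cam_to_world': array([[-0.7322562 , -0.49697355,  0.46563736,  0.94528304],
       [ 0.68080259, -0.55181726,  0.48166954,  0.44243277],
       [ 0.01756971,  0.66971263,  0.74241249,  0.70636455],
       [ 0.        ,  0.        ,  0.        ,  1.        ]])}
side {'fx': 592.955996893116, 'fy': 592.955996893116, 'cx': 325.56979296854615, 'cy': 226.3751771302682, 'dist_coeffs': array([0.0107895, 0.       , 0.       , 0.       , 0.       ]), 'cam_to_world': array([[ 0.75580892,  0.49076116, -0.43348168,  0.11050451],
       [-0.65471992,  0.55657057, -0.51144015, -0.5106029 ],
       [-0.00973182,  0.67036012,  0.74197211,  0.82713073],
       [ 0.        ,  0.        ,  0.        ,  1.        ]])}
wrist {'fx': 404.424074112087, 'fy': 404.424074112087, 'cx': 318.32605528504644, 'cy': 236.86246479796708, 'dist_coeffs': array([-0.01156453,  0.        ,  0.        ,  0.        ,  0.      
[... 329 characters left out ...]
         1.00000000e+00]])}
{'clock': 0.15, 'joint_pos': array([ 8.11943670e+01,  2.05813607e+01,  6.45861166e-01, -1.43926264e-02,
       -7.01345552e+01, -1.65056545e+01]), 'qvel': array([-0.13458679, -0.19310196,  0.08643517,  0.00146544,  0.01549306,
        0.0462234 ]), 'tau': array([-1.07371437e-03, -5.83275032e+01,  2.93288594e+01,  7.00120211e+00,
        8.76128470e-03, -1.03879693e-04]), 'tool_pos': array([0.28846908, 0.60985424, 0.22584623]), 'orientation': array([ 1.79928987e+02, -6.93078867e-03, -2.53161823e+01]), 'force': array([-0.11848289,  0.87514655, -0.69518116]), 'moment': array([-0.04195583, -0.01320703,  0.00228012]), 'gripper_force': 0.0, 'opening': 0.087153168378868}
```

View pics/scene0.png

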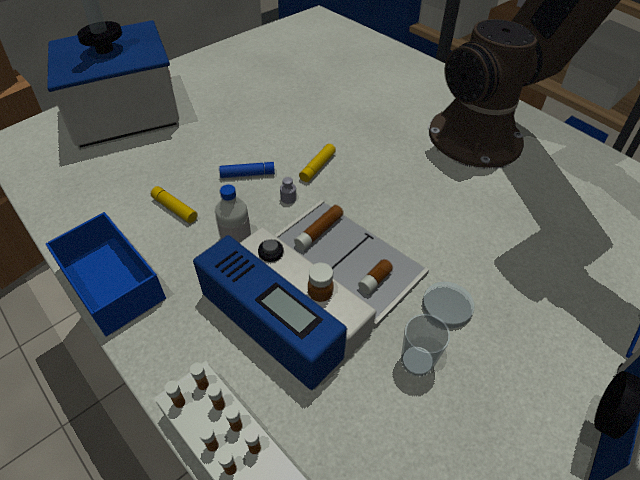

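View pics/side0.png

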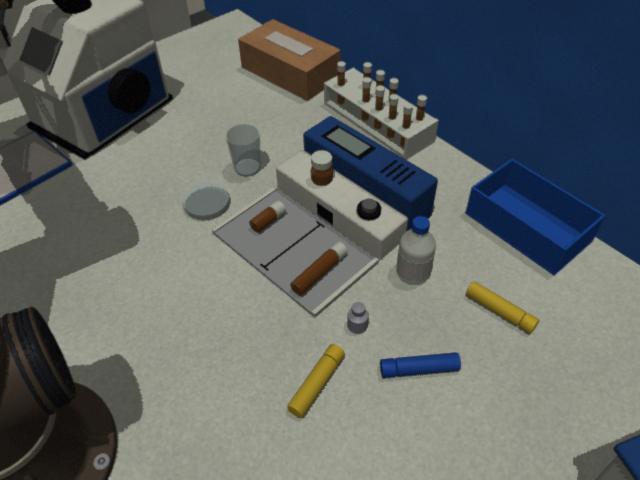

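The scene picture shows the long tube at about (320,227), the line from (370,236) to about (330,272), the short tube at (375,277), the button at (270,249) and the jar at (320,281). In the side picture the long tube is at (320,267), the line runs (265,267) to (322,226), the short tube is at (268,216) and the button at (369,208).

```bash
cat > h.py <<'E'
import numpy as np, cv2
from plant import ctrl
def pose(n,obs=None):
    p=ctrl.camera_params(n)
    if n!="wrist": return p,np.array(p["cam_to_world"])
    from scipy.spatial.transform import Rotation as R
    T=np.eye(4);T[:3,:3]=R.from_euler("xyz",obs["orientation"],degrees=True).as_matrix();T[:3,3]=obs["tool_pos"]
    return p,T@p["mount"]
def ray(n,uv,obs=None):
    p,T=pose(n,obs)
    K=np.array([[p["fx"],0,p["cx"]],[0,p["fy"],p["cy"]],[0,0,1]])
    q=cv2.undistortPoints(np.array([[uv]],float),K,p["dist_coeffs"])[0,0]
    d=T[:3,:3]@np.array([q[0],-q[1],-1.]);return T[:3,3],d/np.linalg.norm(d)
def plane(n,uv,z,obs=None):
    o,d=ray(n,uv,obs);return o+d*(z-o[2])/d[2]
def tri(a,b):
    (o1,d1),(o2,d2)=a,b
    s=np.linalg.lstsq(np.c_[d1,-d2],o2-o1,rcond=None)[0]
    p,q=o1+d1*s[0],o2+d2*s[1];return (p+q)/2,np.linalg.norm(p-q)
E
python3 - <<'E'
from h import *
np.set_printoptions(precision=4,suppress=True)
ims={n:cv2.imread(f"pics/{n}0.png") for n in("scene","side","wrist")}
roi={"scene":(190,180,250,150),"side":(200,140,250,185)}
out=[]
for n,(x,y,w,h) in roi.items():
    c=ims[n][y:y+h,x:x+w];hsv=cv2.cvtColor(c,cv2.COLOR_BGR2HSV)
    H,S,V=cv2.split(hsv)
    for name,m in(("amber",((H<15)&(S>130)&(V>40))),("dark",(V<45)),("white",(V>170)&(S<60))):
        k,l,st,ce=cv2.connectedComponentsWithStats(m.astype(np.uint8))
        for i in range(1,k):
            if st[i,4]>25:
                cnt=np.argwhere(l==i)[:,::-1].astype(np.float32)
                r=cv2.minAreaRect(cnt)
                print(n,name,st[i,4],ce[i]+[x,y],np.array(st[i,:4])+[x,y,0,0],"rect",np.array(r[0])+[x,y],r[1],r[2])
    out.append(cv2.resize(c,(400*1,int(h*400/w)),interpolation=cv2.INTER_CUBIC))
hh=max(o.shape[0] for o in out)
out=[cv2.copyMakeBorder(o,0,hh-o.shape[0],0,0,cv2.BORDER_CONSTANT) for o in out]
cv2.imwrite("pics/crop.png",np.hstack(out))
E
```

```text
scene amber 273 [324.4982 221.3626] [308 205  34  35] rect [324.4793 221.3517] (13.121187210083008, 40.94142150878906) 48.366458892822266
scene amber 155 [380.8258 269.5355] [368 260  24  22] rect [380.75 270.25] (14.142135620117188, 23.33452033996582) 45.0
scene amber 59 [321.4407 290.5593] [310 286  22  10] rect [320.531  290.8724] (8.4706392288208, 21.010507583618164) 85.2363510131836
scene dark 115 [324.9391 229.7739] [309 215  33  32] rect [324.7517 230.2207] (5.314910888671875, 44.51237869262695) 48.36646270751953
scene dark 66 [352.0606 250.0152] [332 234  41  35] rect [349.96 250.28] (6.799998760223389, 49.999996185302734) 53.13010025024414
scene dark 299 [270.2943 253.1104] [258 241  25  21] rect [270.1239 251.3584] (19.75614356994629, 24.279438018798828) 86.18592071533203
scene dark 68 [225.7059 258.8676] [215 251  23  17] rect [225.82 258.76] (2.5999996662139893, 25.999996185302734) 53.13010025024414
scene dark 67 [231.4478 263.4776] [221 255  22  18] rect [231.56 263.58] (2.8000006675720215, 25.800003051757812) 53.13010025024414
scene dark 70 [237.3857 268.    ] [227 260 
[... 2655 characters left out ...]
957603454589844, 47.61624526977539) 12.528807640075684
side dark 185 [324.5297 213.427 ] [317 203  16  22] rect [324.547  213.4329] (24.331188201904297, 9.421167373657227) 34.99202346801758
side dark 252 [368.5238 212.0437] [357 202  24  18] rect [368.4241 210.7897] (23.019031524658203, 16.67705535888672) 3.3664608001708984
side dark 50 [266.6  224.84] [258 218  19  14] rect [267.  224.5] (2.4412002563476562, 22.203298568725586) 54.462318420410156
side dark 90 [291.6667 245.4667] [261 222  63  48] rect [292.  245.5] (7.600000381469727, 73.0) 53.13010025024414
side dark 77 [318.1558 278.4675] [301 261  37  34] rect [319.0958 277.6038] (1.9217934608459473, 48.83616638183594) 47.290611267089844
```

View pics/crop.png

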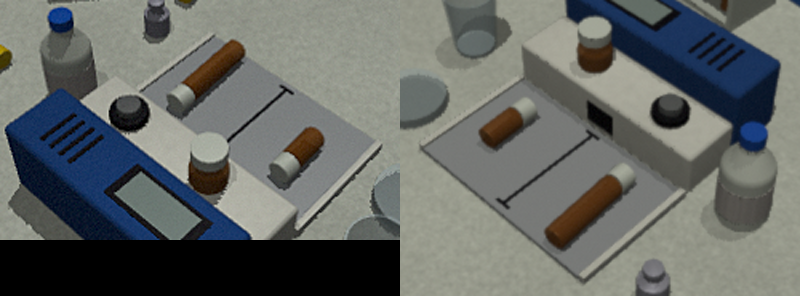

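View pics/wrist0.png

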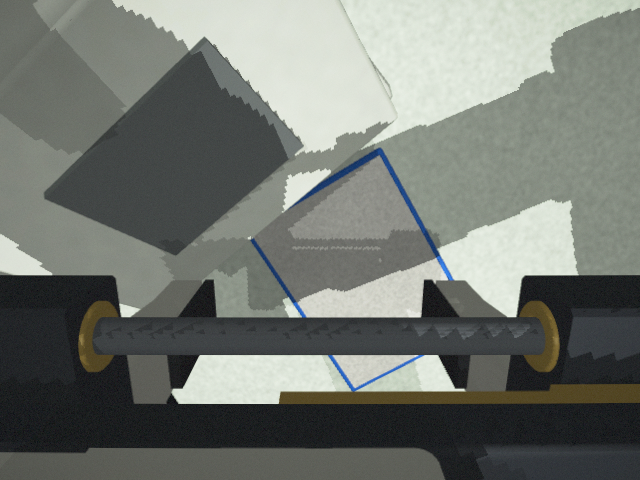

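The crops confirm it: the line's ticks are at side (321.5,224) and (265,267) and scene (370,237). The long tube's ends are at side (295,288) and (341,248) and scene (338,210) and (300,241). The button top is at side (369,207) and scene (270,247). The wrist camera does not look at the reader yet.

```bash
python3 - <<'E'
from h import *
np.set_printoptions(precision=4,suppress=True)
P=dict(tubeB=((338,210),(295.6,288.7)),tubeC=((300,241),(341,248.7)),button=((270,247),(369,207)),tick=((370,237),(265,267)),jar=((321,268),(321.5,160)),
 shortB=((387,265.5),(255,224)),shortC=((369,284),(280,208)))
for k,(a,b) in P.items(): print(k,*tri(ray("scene",a),ray("side",b)))
n,f=plane("side",(265,267),.008),plane("side",(321.5,224),.008)
print("line",n,f,np.linalg.norm(n-f),(n+f)/2,np.degrees(np.arctan2(*(f-n)[1::-1])))
for nm in("scene","side"):
    i=nm=="side"
    b,c=plane(nm,P["tubeB"][i],.022),plane(nm,P["tubeC"][i],.022)
    print(nm,b,c,np.linalg.norm(b-c),(b+c)/2,np.degrees(np.arctan2(*(c-b)[1::-1])))
    print("btn .066",plane(nm,P["button"][i],.068))
E
```

```text
tubeB [ 0.4508 -0.0289  0.0228] 0.0006245595577953699
tubeC [ 0.5638 -0.0158  0.0258] 0.0014753286994422781
button [ 0.6379 -0.0073  0.074 ] 0.00020122142952544854
tick [0.4457 0.0543 0.0065] 0.004087667833250199
jar [0.6262 0.1079 0.1145] 0.001823063108855224
shortB [0.4854 0.1334 0.0247] 0.0022200010341642045
shortC [0.5425 0.1378 0.0248] 0.00912857553470065
line [0.4464 0.0517 0.008 ] [0.5873 0.0636 0.008 ] 0.14138223479989256 [0.5168 0.0576 0.008 ] 4.8154905393698675
scene [ 0.45   -0.0292  0.022 ] [ 0.5611 -0.0179  0.022 ] 0.11170177600927352 [ 0.5055 -0.0235  0.022 ] 5.8369647304875665
btn .066 [ 0.635  -0.0115  0.068 ]
side [ 0.4513 -0.0286  0.022 ] [ 0.5665 -0.0139  0.022 ] 0.11611090496853288 [ 0.5089 -0.0213  0.022 ] 7.283719963693726
btn .066 [ 0.6422 -0.0033  0.068 ]
```

>>> {"fn": "apply_moves", "kwargs": {"deltas": [{"fingers": 0, "delta_pos": [40, 40, 0], "angular": [0, 0, -3]}, {"fingers": 0, "delta_pos": [80, 80, 0], "angular": [0, 0, -6]}, {"fingers": 0, "delta_pos": [115, 115, 0], "angular": [0, 0, -9]}, {"fingers": 0, "delta_pos": [150, 150, 0], "angular": [0, 0, -12]}, {"fingers": 0, "delta_pos": [180, 180, 0], "angular": [0, 0, -15]}, {"fingers": 0, "delta_pos": [210, 210, 0], "angular": [0, 0, -18]}, {"fingers": 0, "delta_pos": [240, 240, 0], "angular": [0, 0, -21]}, {"fingers": 0, "delta_pos": [265, 265, 0], "angular": [0, 0, -25]}, {"fingers": 0, "delta_pos": [280, 280, 0], "angular": [0, 0, -28]}, {"fingers": 0, "delta_pos": [280, 280, 0], "angular": [0, 0, -30]}]}}

```text
clock: 1.15
tool_pos: [0.4223, 0.2348, 0.2266]
orientation: [180.0, 0.0, 4.7]
force: [1.0, 0.7, 0.0]
opening: 0.0133
gripper_force: 0.0
```

```bash
python3 - <<'E'
from h import *
np.set_printoptions(precision=4,suppress=True)
o=ctrl.get_obs();print(o["tool_pos"],o["orientation"],o["clock"],o["opening"])
print("bottle base",plane("side",(416,268),.0),plane("side",(421,222),.13),plane("scene",(228,188),.13))
E
```

```text
[0.4223 0.2348 0.2266] [179.9957   0.0102   4.6547] 1.15 0.013326432824346118
bottle base [ 0.6486 -0.1208  0.    ] [ 0.6378 -0.1234  0.13  ] [ 0.6346 -0.1245  0.13  ]
```

>>> {"fn": "apply_moves", "kwargs": {"deltas": [{"fingers": 0, "delta_pos": [0, 40, 0], "angular": [0, 0, 0]}, {"fingers": 0, "delta_pos": [0, 80, 0], "angular": [0, 0, 0]}, {"fingers": 0, "delta_pos": [0, 120, 0], "angular": [0, 0, 0]}, {"fingers": 0, "delta_pos": [0, 160, 0], "angular": [0, 0, 0]}, {"fingers": 0, "delta_pos": [0, 195, 0], "angular": [0, 0, 0]}, {"fingers": 0, "delta_pos": [0, 215, 0], "angular": [0, 0, 0]}, {"fingers": 0, "delta_pos": [0, 224, 0], "angular": [0, 0, 0]}, {"fingers": 0, "delta_pos": [0, 224, 0], "angular": [0, 0, 0]}, {"fingers": 0, "delta_pos": [0, 224, 0], "angular": [0, 0, 0]}]}}

```text
clock: 2.05
tool_pos: [0.4403, 0.0144, 0.2265]
orientation: [-180.0, 0.0, 4.7]
force: [-0.3, 0.2, -0.2]
opening: 0.0003
gripper_force: 0.0
```

```bash
python3 - <<'E'
from h import *
import pickle
o=ctrl.get_obs();im=ctrl.snapshot("wrist");cv2.imwrite("pics/w1.png",im[:,:,::-1]);pickle.dump(o,open("w1.pkl","wb"))
print(o["tool_pos"],o["orientation"],o["joint_pos"],o["force"])
E
```

```text
[0.44033629 0.01441574 0.22650249] [-1.79992771e+02  2.13365015e-03  4.66691346e+00] [ 2.76750618e+01 -2.26397929e+00 -2.71870966e+01 -8.25730371e-03
 -6.50760212e+01  6.69953313e+01] [-0.28283177  0.1654536  -0.18624135]
```

View pics/w1.png

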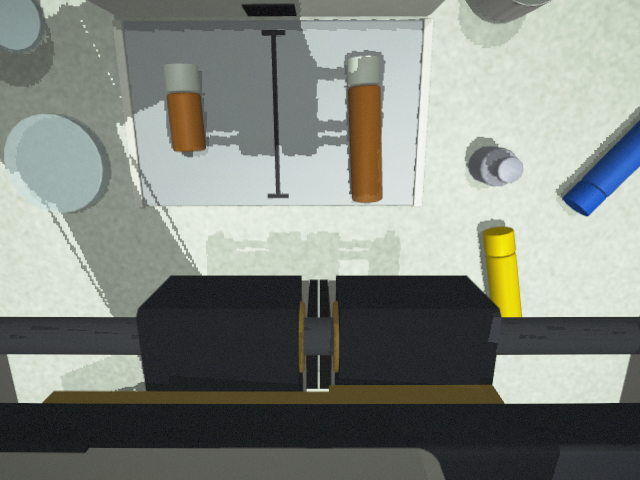

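The wrist view shows the line ticks at (274,33) and (278,196), the long tube from (364,53) to (367,201), the short tube at about (185,108), and the shut fingertips at about (318,290).

```bash
cat >> h.py <<'E'
def amb(im):
    H,S,V=cv2.split(cv2.cvtColor(im,cv2.COLOR_RGB2HSV))
    return ((H<15)&(S>120)&(V>40)).astype(np.uint8)
def measure(name="m",save=False):
    """tube axis from wrist view: midpoints of amber rows, cast at axis height; returns line-frame numbers"""
    o=ctrl.get_obs();im=ctrl.snapshot("wrist")
    return o,im
def axis(im,o,short=False,z=.022):
    k,l,st,ce=cv2.connectedComponentsWithStats(amb(im))
    i=1+np.argsort(st[1:,4])[-2 if short else -1]
    ys=np.arange(st[i,1]+4,st[i,1]+st[i,3]-8)
    mid=np.array([[np.mean(np.flatnonzero(l[y]==i)),y] for y in ys])
    W=np.array([plane("wrist",m,z,o) for m in mid])
    a,b=np.polyfit(W[:,0],W[:,1],1)
    bot=(mid[-1][0],st[i,1]+st[i,3]);return a,b,bot,st[i]
E
python3 - <<'E'
from h import *
import pickle
np.set_printoptions(precision=4,suppress=True)
o=pickle.load(open("w1.pkl","rb"));im=cv2.imread("pics/w1.png")[:,:,::-1].copy()
n,f=plane("wrist",(278,196),.008,o),plane("wrist",(273.5,33),.008,o)
print("line",n,f,np.linalg.norm(n-f),(n+f)/2,np.degrees(np.arctan2(*(f-n)[1::-1])))
for s in(0,1):
    a,b,bot,st=axis(im,o,s); e=plane("wrist",bot,.015,o)
    print("tube slope",np.degrees(np.arctan(a)),"near end",e,"y at .507",a*.507+b,st)
t=plane("wrist",(364,53),.03,o);print("cap end",t)
# height check: wrist vs side for the near end & line tick
print("tick tri",*tri(ray("wrist",(278,196),o),ray("side",(265,267))))
print("cap end tri",*tri(ray("wrist",(366,200),o),ray("side",(295.6,288.7))))
np.save("pics/line.npy",np.array([n,f]))
E
```

```text
line [0.4435 0.0513 0.008 ] [0.5828 0.0629 0.008 ] 0.13974168658290786 [0.5131 0.0571 0.008 ] 4.7395210062132Traceback (most recent call last):
  File "<stdin>", line 8, in <module>
  File "h.py", line 33, in axis
    a,b=np.polyfit(W[:,0],W[:,1],1)
                   ~^^^^^
IndexError: too many indices for array: array is 1-dimensional, but 2 were indexed
```

```bash
sed -i 's/cv2.connectedComponentsWithStats(amb(im))/cv2.connectedComponentsWithStats(amb(im[:270]))/' h.py
python3 - <<'E'
from h import *
import pickle
np.set_printoptions(precision=4,suppress=True)
o=pickle.load(open("w1.pkl","rb"));im=cv2.imread("pics/w1.png")[:,:,::-1].copy()
for s in(0,1):
    a,b,bot,st=axis(im,o,s); e=plane("wrist",bot,.015,o)
    print("tube slope",np.degrees(np.arctan(a)),"near end",e,"y at .507",a*.507+b,st)
print("cap end",plane("wrist",(364,53),.03,o))
print("tick tri",*tri(ray("wrist",(278,196),o),ray("side",(265,267))))
print("end tri",*tri(ray("wrist",(366,200),o),ray("side",(295.6,288.7))))
E
```

```text
Traceback (most recent call last):
  File "h.py", line 33, in axis
    a,b=np.polyfit(W[:,0],W[:,1],1)
                   ~^^^^^
IndexError: too many indices for array: array is 1-dimensional, but 2 were indexed
```

```bash
python3 - <<'E'
from h import *
im=cv2.imread("pics/w1.png")[:,:,::-1].copy()
k,l,st,ce=cv2.connectedComponentsWithStats(amb(im[:270]));print(st[np.argsort(st[:,4])[-6:]])
print(cv2.cvtColor(im,cv2.COLOR_RGB2HSV)[150,[355,365,375]])
E
```

```text
[[   354    179      2      2      3]
 [   353    193      2      2      3]
 [   351    169      4      2      4]
 [   352     89      1      4      4]
 [   198    134      4      3      6]
 [     0      0    640    270 172615]]
[[ 15 186 114]
 [ 16 190 142]
 [ 16 200 130]]
```

```bash
sed -i 's/(H<15)/(H<20)/' h.py
python3 - <<'E'
from h import *
import pickle
np.set_printoptions(precision=4,suppress=True)
o=pickle.load(open("w1.pkl","rb"));im=cv2.imread("pics/w1.png")[:,:,::-1].copy()
for s in(0,1):
    a,b,bot,st=axis(im,o,s); e=plane("wrist",bot,.015,o)
    print("tube slope",np.degrees(np.arctan(a)),"near end",e,"y at .507",a*.507+b,st)
print("cap end",plane("wrist",(364,53),.03,o))
print("tick tri",*tri(ray("wrist",(278,196),o),ray("side",(265,267))))
print("end tri",*tri(ray("wrist",(366,200),o),ray("side",(295.6,288.7))))
E
```

```text
tube slope 7.893657497804467 near end [ 0.4458 -0.0312  0.015 ] y at .507 -0.021991789835136055 [ 348   85   34  117 3526]
tube slope 6.268753108177312 near end [0.478  0.1329 0.015 ] y at .507 0.13293944084945541 [ 167   93   39   59 1881]
cap end [ 0.5697 -0.0134  0.03  ]
tick tri [0.4447 0.0504 0.0109] 0.0017622686955106805
end tri [ 0.4498 -0.0297  0.0245] 0.0013500116465809463
```

>>> {"fn": "apply_moves", "kwargs": {"deltas": [{"fingers": 0, "delta_pos": [20, 15, 30], "angular": [0, 0, -1]}, {"fingers": 0, "delta_pos": [40, 30, 65], "angular": [0, 0, -2]}, {"fingers": 0, "delta_pos": [55, 42, 100], "angular": [0, 0, -2.8]}, {"fingers": 0, "delta_pos": [64, 47.5, 135], "angular": [0, 0, -2.8]}, {"fingers": 0, "delta_pos": [64, 47.5, 165], "angular": [0, 0, -2.8]}, {"fingers": 0, "delta_pos": [64, 47.5, 180], "angular": [0, 0, -2.8]}, {"fingers": 0, "delta_pos": [64, 47.5, 180], "angular": [0, 0, -2.8]}, {"fingers": 0, "delta_pos": [64, 47.5, 180], "angular": [0, 0, -2.8]}]}}

```text
clock: 2.9
tool_pos: [0.5084, -0.0273, 0.0468]
orientation: [180.0, 0.0, 7.6]
force: [0.6, 0.4, 0.3]
opening: 0.0004
gripper_force: 0.0
```

```bash
python3 - <<'E'
from h import *
o=ctrl.get_obs();print(o["tool_pos"],o["orientation"],o["force"])
im=ctrl.snapshot("wrist");s=ctrl.snapshot("side")
cv2.imwrite("pics/w2.png",np.hstack([cv2.resize(im,(400,300)),cv2.resize(s[180:330,200:400],(400,300))])[:,:,::-1])
E
```

```text
[ 0.50835016 -0.02728039  0.04678069] [1.79980416e+02 1.92317739e-02 7.57020419e+00] [0.64684824 0.43663774 0.3473602 ]
```

View pics/w2.png

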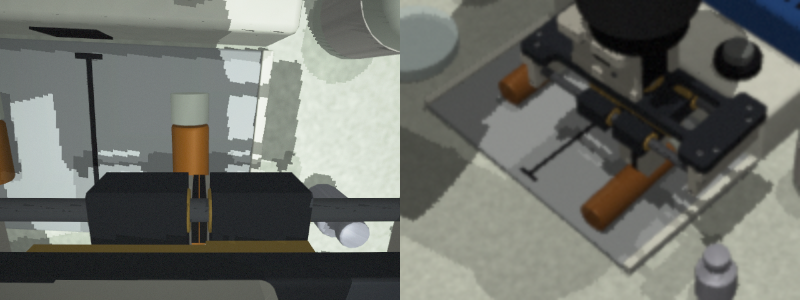

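The picture shows the shut tips at about (199,190) over the tube (172 to 208). They measure only about 9 mm in the rolling direction, so I use short strokes.

>>> {"fn": "apply_moves", "kwargs": {"deltas": [{"fingers": 0, "delta_pos": [0, -2, 4], "angular": [0, 0, 0]}, {"fingers": 0, "delta_pos": [0, -2, 8], "angular": [0, 0, 0]}, {"fingers": 0, "delta_pos": [0, -2, 10], "angular": [0, 0, 0]}, {"fingers": 0, "delta_pos": [0, -2, 11], "angular": [0, 0, 0]}, {"fingers": 0, "delta_pos": [0, -2, 11], "angular": [0, 0, 0]}]}}

```text
clock: 3.5
tool_pos: [0.5078, -0.0262, 0.036]
orientation: [180.0, -0.0, 7.5]
force: [-1.3, -0.3, 5.1]
opening: 0.0002
gripper_force: 2.7
```

>>> {"fn": "apply_moves", "kwargs": {"deltas": [{"fingers": 0, "delta_pos": [0, -4, 0], "angular": [0, 0, 0]}, {"fingers": 0, "delta_pos": [0, -8, 0], "angular": [0, 0, 0]}, {"fingers": 0, "delta_pos": [0, -12, 0], "angular": [0, 0, 0]}, {"fingers": 0, "delta_pos": [0, -16, 0], "angular": [0, 0, 0]}, {"fingers": 0, "delta_pos": [0, -16, 0], "angular": [0, 0, 0]}]}}

```text
clock: 4.0
tool_pos: [0.5055, -0.0101, 0.0361]
orientation: [180.0, 0.0, 7.5]
force: [-3.0, 0.2, 9.1]
opening: 0.0003
gripper_force: 3.8
```

```bash
cat >> h.py <<'E'
def state():
    o=ctrl.get_obs();im=ctrl.snapshot("wrist");a,b,bot,st=axis(im,o)
    L=np.array([.5131,.0571]);th=np.radians(4.74);t=np.degrees(np.arctan(a))
    x=o["tool_pos"][0];p=np.array([x,a*x+b])-L
    print("tool",o["tool_pos"].round(4),"F",o["force"].round(1),"tube yaw-line %.1f"%(t-4.74),"y at tool, line frame %.4f"%(-p[0]*np.sin(th)+p[1]*np.cos(th)),"tip ahead of axis %.4f"%(o["tool_pos"][1]-a*x-b),"t",o["clock"],st)
E
python3 -c "
from h import *
state()"
```

```text
tool [ 0.5055 -0.0101  0.0361] F [-3.   0.2  9.1] tube yaw-line 3.6 y at tool, line frame -0.0707 tip ahead of axis 0.0044 t 4.0 [ 294  202   62   68 4037]
```

>>> {"fn": "apply_moves", "kwargs": {"deltas": [{"fingers": 0, "delta_pos": [0, 0, -5], "angular": [0, 0, 0]}, {"fingers": 0, "delta_pos": [0, 10, -5], "angular": [0, 0, 0]}, {"fingers": 0, "delta_pos": [0, 10, -1], "angular": [0, 0, 0]}, {"fingers": 0, "delta_pos": [0, 10, 0], "angular": [0, 0, 0]}, {"fingers": 0, "delta_pos": [0, 5, 0], "angular": [0, 0, 0]}, {"fingers": 0, "delta_pos": [0, 0, 0], "angular": [0, 0, 0]}, {"fingers": 0, "delta_pos": [0, -5, 0], "angular": [0, 0, 0]}, {"fingers": 0, "delta_pos": [0, -10, 0], "angular": [0, 0, 0]}, {"fingers": 0, "delta_pos": [0, -10, 0], "angular": [0, 0, 0]}]}}

```text
clock: 4.95
tool_pos: [0.5044, -0.0001, 0.0361]
orientation: [180.0, -0.0, 7.5]
force: [-3.1, 0.7, 10.2]
opening: 0.0005
gripper_force: 5.6
```

```bash
python3 -c "
from h import *
state()"
```

```text
tool [ 5.044e-01 -1.000e-04  3.610e-02] F [-3.1  0.7 10.2] tube yaw-line 3.7 y at tool, line frame -0.0601 tip ahead of axis 0.0039 t 4.95 [ 292  203   63   67 4021]
```

>>> {"fn": "apply_moves", "kwargs": {"deltas": [{"fingers": 0, "delta_pos": [0, 0, -5], "angular": [0, 0, 0]}, {"fingers": 0, "delta_pos": [0, 10, -5], "angular": [0, 0, 0]}, {"fingers": 0, "delta_pos": [0, 10, -1], "angular": [0, 0, 0]}, {"fingers": 0, "delta_pos": [0, 10, 0], "angular": [0, 0, 0]}, {"fingers": 0, "delta_pos": [0, 5, 0], "angular": [0, 0, 0]}, {"fingers": 0, "delta_pos": [0, 0, 0], "angular": [0, 0, 0]}, {"fingers": 0, "delta_pos": [0, -5, 0], "angular": [0, 0, 0]}, {"fingers": 0, "delta_pos": [0, -10, 0], "angular": [0, 0, 0]}, {"fingers": 0, "delta_pos": [0, -10, 0], "angular": [0, 0, 0]}]}}

```text
clock: 5.9
tool_pos: [0.5029, 0.0097, 0.0361]
orientation: [180.0, 0.0, 7.5]
force: [-4.1, -0.0, 12.9]
opening: 0.0008
gripper_force: 6.3
```

>>> {"fn": "apply_moves", "kwargs": {"deltas": [{"fingers": 0, "delta_pos": [0, 0, -5], "angular": [0, 0, 0]}, {"fingers": 0, "delta_pos": [0, 10, -5], "angular": [0, 0, 0]}, {"fingers": 0, "delta_pos": [0, 10, -1], "angular": [0, 0, 0]}, {"fingers": 0, "delta_pos": [0, 10, 0], "angular": [0, 0, 0]}, {"fingers": 0, "delta_pos": [0, 5, 0], "angular": [0, 0, 0]}, {"fingers": 0, "delta_pos": [0, 0, 0], "angular": [0, 0, 0]}, {"fingers": 0, "delta_pos": [0, -5, 0], "angular": [0, 0, 0]}, {"fingers": 0, "delta_pos": [0, -10, 0], "angular": [0, 0, 0]}, {"fingers": 0, "delta_pos": [0, -10, 0], "angular": [0, 0, 0]}]}}

```text
clock: 6.8
tool_pos: [0.5016, 0.0196, 0.0361]
orientation: [180.0, 0.0, 7.5]
force: [-3.1, -0.1, 13.1]
opening: 0.0002
gripper_force: 6.5
```

```bash
python3 -c "
from h import *
state()"
```

```text
tool [0.5016 0.0196 0.0361] F [-3.1 -0.1 13.1] tube yaw-line -0.9 y at tool, line frame 0.0766 tip ahead of axis -0.1134 t 6.8 [  21  195   82   75 5133]
```

```bash
sed -i 's/    i=1+np.argsort.*/    i=1+np.argmin(np.abs(ce[1:,0]-320)+1e4*(st[1:,4]<800))/' h.py; python3 -c "
from h import *
state()"
```

```text
tool [0.5016 0.0195 0.0361] F [-4.  0. 12.] tube yaw-line 3.1 y at tool, line frame -0.0391 tip ahead of axis 0.0026 t 6.85 [ 290  203   63   67 4007]
```

>>> {"fn": "apply_moves", "kwargs": {"deltas": [{"fingers": 0, "delta_pos": [0, 0, -5], "angular": [0, 0, 0]}, {"fingers": 0, "delta_pos": [0, 9, -5], "angular": [0, 0, 0]}, {"fingers": 0, "delta_pos": [0, 9, -1], "angular": [0, 0, 0]}, {"fingers": 0, "delta_pos": [0, 9, -0.3], "angular": [0, 0, 0]}, {"fingers": 0, "delta_pos": [0, 4, -0.3], "angular": [0, 0, 0]}, {"fingers": 0, "delta_pos": [0, -1, -0.3], "angular": [0, 0, 0]}, {"fingers": 0, "delta_pos": [0, -6, -0.3], "angular": [0, 0, 0]}, {"fingers": 0, "delta_pos": [0, -11, -0.3], "angular": [0, 0, 0]}, {"fingers": 0, "delta_pos": [0, -11, -0.3], "angular": [0, 0, 0]}]}}

```text
clock: 7.8
tool_pos: [0.5002, 0.0306, 0.0361]
orientation: [180.0, 0.0, 7.5]
force: [-2.0, -0.1, 10.0]
opening: 0.0001
gripper_force: 4.9
```

>>> {"fn": "apply_moves", "kwargs": {"deltas": [{"fingers": 0, "delta_pos": [0, 0, -5], "angular": [0, 0, 0]}, {"fingers": 0, "delta_pos": [0, 10, -5], "angular": [0, 0, 0]}, {"fingers": 0, "delta_pos": [0, 10, -1], "angular": [0, 0, 0]}, {"fingers": 0, "delta_pos": [0, 10, 0], "angular": [0, 0, 0]}, {"fingers": 0, "delta_pos": [0, 5, 0], "angular": [0, 0, 0]}, {"fingers": 0, "delta_pos": [0, 0, 0], "angular": [0, 0, 0]}, {"fingers": 0, "delta_pos": [0, -5, 0], "angular": [0, 0, 0]}, {"fingers": 0, "delta_pos": [0, -10, 0], "angular": [0, 0, 0]}, {"fingers": 0, "delta_pos": [0, -10, 0], "angular": [0, 0, 0]}]}}

```text
clock: 8.7
tool_pos: [0.4987, 0.0407, 0.0361]
orientation: [180.0, 0.0, 7.5]
force: [-3.3, -0.6, 9.0]
opening: 0.0006
gripper_force: 4.3
```

```bash
python3 -c "
from h import *
state()"
```

```text
tool [0.4987 0.0407 0.0361] F [-3.3 -0.6  9. ] tube yaw-line 3.6 y at tool, line frame -0.0183 tip ahead of axis 0.0031 t 8.7 [ 290  203   64   67 3975]
```

>>> {"fn": "apply_moves", "kwargs": {"deltas": [{"fingers": 0, "delta_pos": [0, 0, -5], "angular": [0, 0, 0]}, {"fingers": 0, "delta_pos": [0, 8, -5], "angular": [0, 0, 0]}, {"fingers": 0, "delta_pos": [0, 8, -1], "angular": [0, 0, 0]}, {"fingers": 0, "delta_pos": [0, 8, 0], "angular": [0, 0, 0]}, {"fingers": 0, "delta_pos": [0, 4, 0], "angular": [0, 0, 0]}, {"fingers": 0, "delta_pos": [0, -1, 0], "angular": [0, 0, 0]}, {"fingers": 0, "delta_pos": [0, -6, 0], "angular": [0, 0, 0]}, {"fingers": 0, "delta_pos": [0, -10, 0], "angular": [0, 0, 0]}, {"fingers": 0, "delta_pos": [0, -10, 0], "angular": [0, 0, 0]}]}}

```text
clock: 9.65
tool_pos: [0.4975, 0.0504, 0.0361]
orientation: [180.0, 0.0, 7.5]
force: [-3.5, 0.4, 9.4]
opening: 0.001
gripper_force: 4.7
```

>>> {"fn": "apply_moves", "kwargs": {"deltas": [{"fingers": 0, "delta_pos": [0, 0, -5], "angular": [0, 0, 0]}, {"fingers": 0, "delta_pos": [0, 9, -5], "angular": [0, 0, 0]}, {"fingers": 0, "delta_pos": [0, 9, -1], "angular": [0, 0, 0]}, {"fingers": 0, "delta_pos": [0, 9, 0], "angular": [0, 0, 0]}, {"fingers": 0, "delta_pos": [0, 5, 0], "angular": [0, 0, 0]}, {"fingers": 0, "delta_pos": [0, 0, 0], "angular": [0, 0, 0]}, {"fingers": 0, "delta_pos": [0, -5, 0], "angular": [0, 0, 0]}, {"fingers": 0, "delta_pos": [0, -9, 0], "angular": [0, 0, 0]}, {"fingers": 0, "delta_pos": [0, -9, 0], "angular": [0, 0, 0]}]}}

```text
clock: 10.55
tool_pos: [0.4963, 0.0592, 0.0361]
orientation: [180.0, 0.0, 7.5]
force: [-4.2, -0.6, 9.3]
opening: 0.0003
gripper_force: 4.9
```

```bash
python3 -c "
from h import *
state()"
```

```text
tool [0.4963 0.0592 0.0361] F [-4.2 -0.6  9.3] tube yaw-line 3.4 y at tool, line frame 0.0003 tip ahead of axis 0.0032 t 10.55 [ 291  204   63   66 3980]
```

>>> {"fn": "apply_moves", "kwargs": {"deltas": [{"fingers": 0, "delta_pos": [0, 0, -8], "angular": [0, 0, 0]}, {"fingers": 0, "delta_pos": [0, 0, -30], "angular": [0, 0, 0]}, {"fingers": 0, "delta_pos": [0, 0, -70], "angular": [0, 0, 0]}, {"fingers": 0, "delta_pos": [-10, 20, -115], "angular": [0, 0, 0]}, {"fingers": 0, "delta_pos": [-20, 40, -160], "angular": [0, 0, 0]}, {"fingers": 0, "delta_pos": [-30, 50, -190], "angular": [0, 0, 0]}, {"fingers": 0, "delta_pos": [-30, 50, -200], "angular": [0, 0, 0]}, {"fingers": 0, "delta_pos": [-30, 50, -200], "angular": [0, 0, 0]}, {"fingers": 0, "delta_pos": [-30, 50, -200], "angular": [0, 0, 0]}]}}

```text
clock: 11.5
tool_pos: [0.4728, 0.0059, 0.2348]
orientation: [-180.0, 0.1, 7.5]
force: [-0.4, 0.1, -0.2]
opening: 0.0004
gripper_force: 0.0
```

```bash
python3 - <<'E'
from h import *
import pickle
state()
o=ctrl.get_obs();im=ctrl.snapshot("wrist");pickle.dump(o,open("w3.pkl","wb"));print(o["orientation"],o["joint_pos"])
s=ctrl.snapshot("side")[180:300,200:360]
im2=im[:270].copy();big=cv2.resize(s,(400,300))
cv2.imwrite("pics/w3.png",np.vstack([im2,np.pad(big,((0,0),(0,240),(0,0)))])[:,:,::-1])
E
```

```text
tool [0.4728 0.0059 0.2348] F [-0.4  0.1 -0.2] tube yaw-line 3.1 y at tool, line frame -0.0009 tip ahead of axis -0.0470 t 11.5 [ 249  127   34  110 3135]
[1.79987406e+02 1.42891891e-01 7.48580932e+00] [ 2.46206215e+01  8.85256562e-01 -2.30254819e+01 -3.28509859e-02
 -6.62295249e+01  7.28784817e+01]
```

View pics/w3.png

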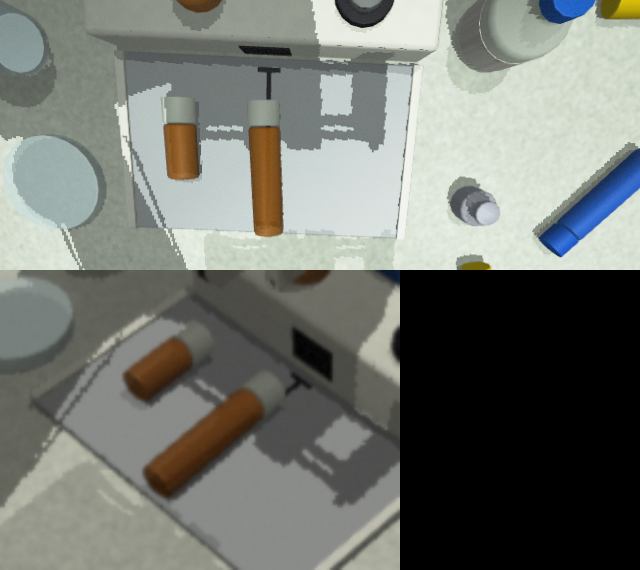

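The view shows the long tube covering the line, with the cap end at (264,100) and the upper tick at (269,69). The short tube, at (182,138), is where it was. Next I go above the button, turning the gripper so that its body clears the bottle.

>>> {"fn": "apply_moves", "kwargs": {"deltas": [{"fingers": 0, "delta_pos": [10, 2, 0], "angular": [0, 0, 8]}, {"fingers": 0, "delta_pos": [30, 6, 0], "angular": [0, 0, 16]}, {"fingers": 0, "delta_pos": [55, 12, 0], "angular": [0, 0, 24]}, {"fingers": 0, "delta_pos": [80, 17, 0], "angular": [0, 0, 32]}, {"fingers": 0, "delta_pos": [105, 22, 0], "angular": [0, 0, 40]}, {"fingers": 0, "delta_pos": [130, 28, 0], "angular": [0, 0, 48]}, {"fingers": 0, "delta_pos": [150, 32, 0], "angular": [0, 0, 56]}, {"fingers": 0, "delta_pos": [162, 34.6, 0], "angular": [0, 0, 64]}, {"fingers": 0, "delta_pos": [162, 34.6, 0], "angular": [0, 0, 72]}, {"fingers": 0, "delta_pos": [162, 34.6, 0], "angular": [0, 0, 80]}]}}

```text
clock: 12.65
tool_pos: [0.6385, -0.0073, 0.2334]
orientation: [179.8, 0.0, -72.8]
force: [-1.0, 0.3, 0.2]
opening: 0.0007
gripper_force: 0.0
```

```bash
python3 - <<'E'
from h import *
import pickle
np.set_printoptions(precision=4,suppress=True)
o=pickle.load(open("w3.pkl","rb"));L=np.array([.5131,.0571]);th=np.radians(4.74);ex=np.array([np.cos(th),np.sin(th)])
print("near end along",(plane("wrist",(268,235),.015,o)[:2]-L)@ex,"cap end",(plane("wrist",(264,100),.03,o)[:2]-L)@ex)
o=ctrl.get_obs();print(o["tool_pos"],o["orientation"],o["joint_pos"])
im=ctrl.snapshot("wrist");cv2.imwrite("pics/w4.png",im[:,:,::-1])
E
```

```text
near end along -0.07691325342080198 cap end 0.0460632826709148
[ 0.6385 -0.0073  0.2334] [179.7916   0.009  -72.8405] [ 16.8197  17.0358  -3.4872  -0.0083 -69.6855   0.3427]
```

View pics/w4.png

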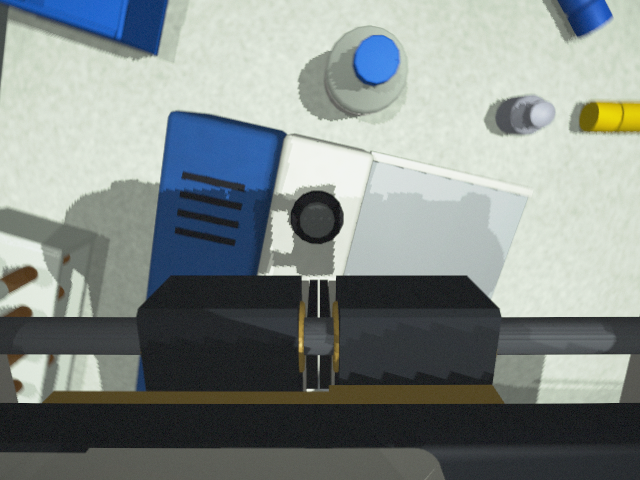

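The button is at (317,217) in this view and the bottle is at (367,70), clear of the gripper body. The tube's middle is about 15 mm along, within limits.

```bash
python3 - <<'E'
from h import *
o=ctrl.get_obs()
print(plane("wrist",(317,217),.074,o),tri(ray("wrist",(317,217),o),ray("side",(369,207))),tri(ray("wrist",(317,217),o),ray("scene",(270,247))))
E
```

```text
[ 0.63775758 -0.00905549  0.074     ] (array([ 0.63748994, -0.00870421,  0.07510693]), np.float64(0.0013293940867408938)) (array([ 0.6373428 , -0.00853323,  0.07224802]), np.float64(0.000659842575226343))
```

>>> {"fn": "apply_moves", "kwargs": {"deltas": [{"fingers": 0, "delta_pos": [1.2, 1, 30], "angular": [0, 0, 0]}, {"fingers": 0, "delta_pos": [1.2, 1, 65], "angular": [0, 0, 0]}, {"fingers": 0, "delta_pos": [1.2, 1, 100], "angular": [0, 0, 0]}, {"fingers": 0, "delta_pos": [1.2, 1, 130], "angular": [0, 0, 0]}, {"fingers": 0, "delta_pos": [1.2, 1, 148], "angular": [0, 0, 0]}, {"fingers": 0, "delta_pos": [1.2, 1, 154], "angular": [0, 0, 0]}, {"fingers": 0, "delta_pos": [1.2, 1, 157], "angular": [0, 0, 0]}, {"fingers": 0, "delta_pos": [1.2, 1, 160], "angular": [0, 0, 0]}, {"fingers": 0, "delta_pos": [1.2, 1, 160], "angular": [0, 0, 0]}]}}

```text
clock: 13.6
tool_pos: [0.638, -0.0089, 0.0767]
orientation: [-180.0, -0.0, -72.5]
force: [-2.8, -0.5, 4.4]
opening: 0.0003
gripper_force: 1.8
```

>>> {"fn": "apply_moves", "kwargs": {"deltas": [{"fingers": 0, "delta_pos": [0, 0, 1], "angular": [0, 0, 0]}, {"fingers": 0, "delta_pos": [0, 0, 2], "angular": [0, 0, 0]}, {"fingers": 0, "delta_pos": [0, 0, 3], "angular": [0, 0, 0]}, {"fingers": 0, "delta_pos": [0, 0, 3], "angular": [0, 0, 0]}]}}

```text
clock: 14.0
tool_pos: [0.6383, -0.0089, 0.076]
orientation: [-179.9, -0.0, -72.5]
force: [-9.0, 0.9, 18.6]
opening: 0.0005
gripper_force: 9.5
```

>>> {"fn": "apply_moves", "kwargs": {"deltas": [{"fingers": 0, "delta_pos": [0, 0, -4], "angular": [0, 0, 0]}, {"fingers": 0, "delta_pos": [0, 0, -5], "angular": [0, 0, 0]}, {"fingers": 0, "delta_pos": [0, 0, -5], "angular": [0, 0, 0]}]}}

```text
clock: 14.3
tool_pos: [0.6385, -0.0088, 0.0786]
orientation: [-179.9, -0.0, -72.5]
force: [0.2, -0.9, 2.4]
opening: 0.0
gripper_force: 1.4
```

>>> {"fn": "apply_moves", "kwargs": {"deltas": [{"fingers": 0, "delta_pos": [0, 0, -2], "angular": [0, 0, 0]}, {"fingers": 0, "delta_pos": [0, 0, -2], "angular": [0, 0, 0]}]}}

```text
clock: 14.5
tool_pos: [0.6385, -0.0088, 0.0801]
orientation: [-179.9, -0.0, -72.5]
force: [1.1, -1.2, 2.7]
opening: 0.0006
gripper_force: 1.0
```

>>> {"fn": "apply_moves", "kwargs": {"deltas": [{"fingers": 0, "delta_pos": [0, 0, -2], "angular": [0, 0, 0]}, {"fingers": 0, "delta_pos": [0, 0, -2], "angular": [0, 0, 0]}]}}

```text
clock: 14.7
tool_pos: [0.6382, -0.0088, 0.082]
orientation: [-180.0, -0.0, -72.5]
force: [1.1, 0.4, 0.7]
opening: 0.0002
gripper_force: 0.6
```

```bash
python3 - <<'E'
from h import *
o=ctrl.get_obs();print(o["tool_pos"],o["force"])
s=ctrl.snapshot("side")[130:280,250:450];c=ctrl.snapshot("scene")[190:340,190:390]
cv2.imwrite("pics/p5.png",np.hstack([cv2.resize(a,(400,300),interpolation=cv2.INTER_CUBIC) for a in(s,c)])[:,:,::-1])
E
```

```text
[ 0.63816465 -0.00879955  0.08198049] [1.07340415 0.42215537 0.72971288]
```

View pics/p5.png

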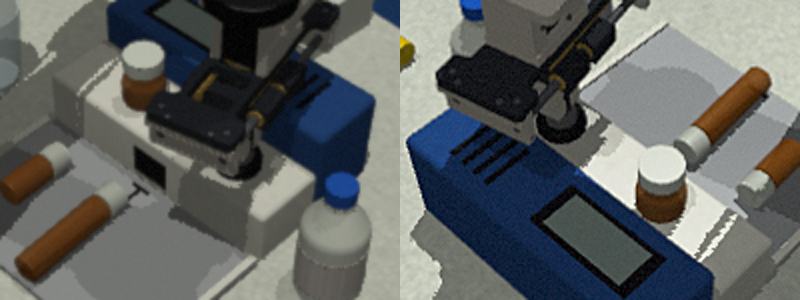

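The force profile shows a spring from z = 0.082 to a hard stop at 0.076, 6 mm of travel, so the button was fully down. The picture shows the tube still on the line, and the jar and bottle untouched. I lift clear and check the tube once more.

>>> {"fn": "apply_moves", "kwargs": {"deltas": [{"fingers": 0, "delta_pos": [0, 0, -15], "angular": [0, 0, 0]}, {"fingers": 0, "delta_pos": [0, 0, -50], "angular": [0, 0, 0]}, {"fingers": 0, "delta_pos": [0, 0, -90], "angular": [0, 0, 0]}, {"fingers": 0, "delta_pos": [0, 0, -130], "angular": [0, 0, 0]}, {"fingers": 0, "delta_pos": [0, 0, -150], "angular": [0, 0, 0]}, {"fingers": 0, "delta_pos": [0, 0, -150], "angular": [0, 0, 0]}, {"fingers": 0, "delta_pos": [0, 0, -150], "angular": [0, 0, 0]}]}}

```text
clock: 15.5
tool_pos: [0.6373, -0.0088, 0.2315]
orientation: [180.0, 0.0, -72.5]
force: [-0.6, -0.2, -0.2]
opening: 0.0002
gripper_force: 0.0
```

```bash
python3 - <<'E'
from h import *
s=ctrl.snapshot("side")
k,l,st,ce=cv2.connectedComponentsWithStats(amb(s[140:325,200:450]))
L=np.array([.5131,.0571]);th=np.radians(4.74);R=np.array([[np.cos(th),np.sin(th)],[-np.sin(th),np.cos(th)]])
for i in range(1,k):
    if st[i,4]>150:
        p=ce[i]+[200,140];print(p,st[i,4],R@(plane("side",p,.022)[:2]-L))
o=ctrl.get_obs();print(o["tool_pos"],o["force"],o["clock"])
E
```

```text
[321.66546763 175.97122302] 278 [0.15741302 0.0814402 ]
[262.82058047 219.23746702] 379 [-0.00130285  0.07800303]
[281.05776637 248.62644416] 779 [-0.02612105  0.00143867]
[ 0.63695648 -0.00889204  0.23060729] [ 1.38400037  0.05339656 -1.03476113] 15.55
```

```bash
python3 -c "
from plant import ctrl
print(ctrl.close_job())"
```

```text
the job is handed in; nothing more can be done
None
```

I rolled the long tube onto the line, where it measured within about 2 mm across, 15 mm along and 3° of it. I then pressed the start button to its stop and let it spring back up, with no sign that the short tube or anything else had moved. The job is handed in at about 15.6 s; no verdict came back.

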